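Hold the cake press at its gauge

TASK

On the bench cake press, first throw the upright selector lever into the end notch beside which the tall setting peg stands (at the other end there is only a flat plug), leaving the press handle up meanwhile. Then bring the spring-loaded press handle down until its black grip bar is level with the gap between the two rings of the gauge post, not down past the lower ring, and finish the program while still holding it there with the gripper, because it springs back up when let go. Leave the cake slabs, tools and bowl round about where they are.

Things in the scene. Friction and masses are not known exactly. Their poses are not given: they have to be found in the camera images.
- press: The bench cake press, fixed to the table: a white base plate 300 x 610 mm and 40 mm high. Origin on the table surface; x points to the press's rear (away from the robot), y to its left, z up. In this frame: base plate x -150..150, y -410..200 mm. A bare metal console 170 x 170 mm, top at z 85 mm, centre at x -5, y 100, carries the selector lever. To the right stand a grey gearbox (x 15..105, y -207..-173, up to z 160) and the press tower (x 25..95, y -405..-205, up to z 270).
- selector (a joint): Angle of the selector lever in rad: 0 upright, +0.5 home in the notch on the press's left (+y), -0.5 home in the notch on its right (-y), against the stops. The lever is weighted and stiff: friction keeps it where it is up to about 0.32 rad either way, beyond that it tips over into the end notch by itself and stays there. A push of about 1 N at the knob moves it. It starts within 0.2 rad of upright.
- selector_knob (a point): Centre of the steel ball knob, 30 mm diameter, on top of the selector lever (a 12 mm steel rod, 120 mm from pivot to ball centre). It moves with the lever, sideways across the press. The ball can be gripped from above; room for the fingers all round.
- selector_pivot (a point): Pivot of the selector lever, in the console 62 mm above the table; the lever turns about the press's x axis through here. Axes as those of the press. It lies 90 mm in front of (-x) and 200 mm to the left of (+y) handle_pivot; in the press frame at x -30, y 100 mm.
- peg_top (a point): Top centre of the tall setting peg: brass, 16 mm diameter, standing 45 mm above the console (top 130 mm above the table). It stands 60 mm behind the line along which the selector knob swings, and 55 mm to the left or to the right of the selector pivot: that side's notch is the one to use. On the other side lies a flat brass plug, 22 mm diameter and 6 mm high.
- handle (a joint): Angle of the press handle in rad: 0 fully up (at rest against its stop), growing as it is pulled down; the lower stop is at 1.0. The grip bar is level with the middle of the gauge's gap at 0.61, with the upper ring at 0.50, with the lower ring at 0.72. The return spring needs about 4 N at the bar to start, about 11 N at 0.6.
- handle_bar (a point): Middle of the grip bar of the press handle: a black round bar 22 mm in diameter, 120 mm long, along the press's y axis, free from below and above; a 14 mm steel arm joins it at its right end. It swings down in an arc of 160 mm radius about handle_pivot. At rest it is 212 mm above the table.
- handle_pivot (a point): Point on the handle's turning axis (press's y axis), 120 mm above the table, level across with handle_bar. The handle reaches from here towards the front (-x) of the press: at joint value q the bar lies 160*cos(0.61-q) mm in front of this point and 160*sin(0.61-q) mm above it.
- gauge (a point): Middle of the gap of the gauge post (10 mm steel rod, 152 mm high) that stands off the left end of the grip bar. Two steel rings, 32 mm diameter and 6 mm thick, have their mid-planes 18 mm above and 18 mm below this point, which is 120 mm above the table.
- slab_left: A loose cake slab 90 x 140 x 35 mm, left of the press; origin under its centre. Leave alone.
- tape_roll: A cardboard tape roll, 72 mm diameter, 24 mm high, lying on the base plate behind the handle. Leave alone.
- cleaver: A steel cleaver 310 mm long lying on the table at the left. Leave alone.
- scraper: A steel scraper 120 mm wide with a wooden grip, lying left of the press. Leave alone.
- bowl: A steel bowl, 120 mm diameter, 55 mm high, standing on the base plate in front of the press tower. Leave alone.

How it is judged:
By the outcome, as a careful person would: the job done as asked, in the order asked, and still so for the second after the job is handed in, while the arm keeps its last pose, push and grip.
It also fails if it takes over 42 s, if anything falls off the work surface, if the arm or the gripper's body presses on something with over 40 N, if the wrist force passes 120 N, or if a joint passes its speed limit or range.

ROBOT

A 6-joint arm with a two-finger parallel gripper is mounted at the origin on the work surface. World frame = base frame: x ahead of the robot, y to its left, z up, the work surface at z = 0. Lengths are in mm, angles in degrees, forces in N, time in s.
With the tool pointing down it reaches from about 300 to 850 mm from the base axis. Payload 4.2 kg.
Tool frame: the origin (TCP) lies midway between the tips of the shut fingers; the grasp point (between the pads) lies 19 mm behind it (env.hold_point_z is the z of the grasp point in the tool frame, in mm); z points along the fingers, y is the direction in which the jaws open and shut (so a half turn about z gives the same grasp; the last joint's range is limited). The gripper opens to 91 mm and grips with 3 to 60 N. Pads are 32 mm wide; open, the fingers measure 118 mm over their backs; the gripper's body (76 mm by 178 mm) begins 60 mm behind the grasp point.
Start: joints at [-74.141, 18.312, 89.639, -0, 72.044, -1.146], TCP at [168.168, -549.875, 213.976] pointing down, gripper open.
Joint ranges: [-177.97, 177.97], [-48.28, 115.42], [12.27, 149.76], [-77.06, 257.06], [2.81, 150.46], [-146.56, 146.56]. Speed limits (degrees/s): [147.25, 147.25, 180, 180, 180, 180].

INTERFACE

Orientations are given as [roll, pitch, yaw] about the fixed x, y, z axes, in that order (R = Rz(yaw) Ry(pitch) Rx(roll)).
In Python, from workcell import env, grab_frame, camera_params, spotter gives the robot as it stands. The module is installed in compiled form; this text tells all that it offers.
- The arm moves only by the shell command python3 -m jog 'ROWS' [FORCE]. ROWS is text: rows parted by semicolons, each of 7 numbers parted by spaces: the turn, a rotation vector about the world's x, y, z in units of 5 degrees (1.0 is 5 degrees), then the shift along the world's x, y, z in units of 25 mm (1.0 is 25 mm), then the opening, from 0 (shut) to 1 (fully open). A call has 1 to 5 rows; each row is the pose to reach, as a shift and turn from the pose commanded when the call began; what a row does not reach only later rows make up. A row lasts 1/8 s, in which the tool goes at most 62.5 mm and 10.7 degrees, less where a joint would pass 70% of its speed; a pose out of reach is approached as far as the arm can. A call with a gripper value outside its range is refused whole. The fingers move at their own pace and stop on an object; FORCE is the grip in N (left out, the last holds). Time passes only in rows, so rows that repeat a pose let the fingers close. It gives the time, the measured TCP pose, the force and the opening at its end, in the units of the state.
- env.state(): the state, without advancing time (a new reading comes with each control period).
- grab_frame(name): name is "side" or "top"; returns the picture (384x512x3 uint8, red, green, blue); there is no depth.
- camera_params(name): a dict with "K" (3x3 intrinsics, pixels), "rvec" (rotation vector, rad) and "tvec" (3), from world to camera coordinates, as OpenCV has them. Camera axes: x right, y down, z forward; pixel columns grow to the right and rows downward; lengths in mm; the calibration is good to about 2 mm. A picture is of the moment at which its call begins. camera_params takes no time and is no camera call.
- env.job_done(): hands the job in, once; it reports no verdict.
Trained networks look in the newest picture that a camera, given by its name, has taken for a name from the list of things; names that differ only in an ending like _2 or _b are one class to them, and where a whole thing is asked for, a point or a joint stands for the part that bears it (a point fixed in the world has none). Each returns a list of dicts, best first, with "conf" (0 to 1); they miss things now and then, are a little off and sometimes report something else, mostly with a low value. They report only what shows in the picture. A call takes as long as a camera call.
- spotter.look_for(query, camera): "box" ([left, top, width, height] in pixels, round what is visible of it).
- spotter.trace(query, camera): "region" (384x512 bool, what is visible of it) and "box" ([left, top, width, height] in pixels, round what is visible of it).
The state is a dict: "time_s": time; "qpos": joint angles; "qvel": joint speeds; "effort": joint torques, N m; "ee_pos": TCP position; "ee_rot": TCP orientation; "force": force on the tool from outside, world axes, zero at the start; "torque": the same for the moment, N m; "gripper_width": finger opening in mm.
Only numpy, scipy, OpenCV 4.12 (cv2) and the standard library are available. Lean on these libraries where they do the work, as an engineer would, in place of code of your own. Each camera call takes 0.05 s, during which the arm holds its last target. There are 200 camera calls.

## Working session

There is one attempt and no reset: what is moved stays moved. The work goes in short steps, Python scripts to look and compute and a shell command to move; the robot and the scene stay as the last step left them, time stands still between calls to the robot, and variables do not carry over. Pictures are saved under pics/ and viewed, about 8 in all and at most 12, crops included, and the job is handed in when it is done.

```bash
mkdir -p pics
cat > h.py <<'E'
import numpy as np, cv2
from workcell import env, grab_frame, camera_params, spotter
def P(n):
    c=camera_params(n); R=cv2.Rodrigues(np.array(c["rvec"],float))[0]; return np.array(c["K"],float),R,np.array(c["tvec"],float).ravel()
def ray(n,uv):
    K,R,t=P(n); d=R.T@np.linalg.inv(K)@np.array([uv[0],uv[1],1.]); return -R.T@t,d
def atz(n,uv,z):
    c,d=ray(n,uv); return c+d*(z-c[2])/d[2]
def tri(a,b):
    c1,d1=ray("side",a);c2,d2=ray("top",b); d1/=np.linalg.norm(d1);d2/=np.linalg.norm(d2)
    s=np.linalg.lstsq(np.c_[d1,-d2],c2-c1,rcond=None)[0]; p,q=c1+s[0]*d1,c2+s[1]*d2
    return (p+q)/2,np.linalg.norm(p-q)
def proj(n,p):
    K,R,t=P(n); x=K@(R@np.array(p,float)+t); return x[:2]/x[2]
E
python3 - <<'E'
from h import *
for n in("side","top"):
    im=grab_frame(n); cv2.imwrite(f"pics/{n}0.png",cv2.resize(im[:,:,::-1],(800,600),interpolation=cv2.INTER_CUBIC))
    print(n,ray(n,(256,192)))
    for q in("selector_knob","peg_top","handle_bar","gauge","selector","handle","press","tape_roll","bowl"):
        r=spotter.look_for(q,n); print(q,[(np.round(x["box"]).tolist(),round(x["conf"],2)) for x in r[:3]])
print(env.state())
E
```

```text
side (array([ 74.21203786, 863.86829059, 824.20236307]), array([ 0.45567389, -0.66688232, -0.58968449]))
selector_knob [([272.0, 184.0, 14.0, 39.0], 0.65)]
peg_top [([232.0, 210.0, 10.0, 18.0], 0.52)]
handle_bar [([298.0, 142.0, 54.0, 25.0], 0.56)]
gauge [([194.0, 81.0, 213.0, 211.0], 0.78)]
selector [([272.0, 180.0, 15.0, 44.0], 0.56)]
handle [([296.0, 142.0, 54.0, 23.0], 0.77)]
press [([195.0, 80.0, 208.0, 214.0], 0.94)]
tape_roll [([265.0, 175.0, 24.0, 20.0], 0.66)]
bowl [([346.0, 156.0, 42.0, 30.0], 0.8)]
top (array([ 385.41005966,   85.39855489, 1230.11090769]), array([ 0.16497572,  0.03243966, -0.98580731]))
selector_knob [([260.0, 195.0, 12.0, 14.0], 0.63), ([223.0, 146.0, 246.0, 120.0], 0.34)]
peg_top []
handle_bar [([310.0, 177.0, 52.0, 51.0], 0.6)]
gauge [([224.0, 149.0, 247.0, 119.0], 0.92)]
selector [([258.0, 197.0, 13.0, 13.0], 0.65)]
handle [([310.0, 177.0, 49.0, 54.0], 0.71), ([122.0, 149.0, 32.0, 99.0], 0.41)]
press [([223.0, 148.0, 244.0, 119.0], 0.91)]
tape_roll [([311.0, 165.0, 22.0, 24.0], 0.5), ([312.0, 175.0, 47.0, 56.0], 0.4)]
bowl [([365.0, 220.0, 44.0, 40.0], 0.98)]
{'time_s': 1.0, 'qpos': array([-7.41421315e+01,  1.83109498e+01,  8.96388209e+01, -4.55993145e-04,
        7.20420102e+01, -1.14560609e+00]), 'qvel': array([-0.03629384,  0.01849361,  0.11171021,  0.03700128,  0.0398669 ,
       -0.0101569 ]), 'effort': array([ 1.61108550e-03, -4.12356377e+01, -2.32231700e+01,  7.29926932e-02,
        3.77546449e-02,  4.77543381e-06]), 'ee_pos': array([ 168.15610684, -549.89195915,  213.98667736]), 'ee_rot': array([1.79991791e+02, 5.98038753e-04, 1.70036151e+01]), 'force': array([ 0.37408652, -0.19062237,  0.34981562]), 'torque': array([-0.01593977,  0.01251625,  0.0157942 ]), 'gripper_width': 91.0726686571918}
```

View pics/side0.png

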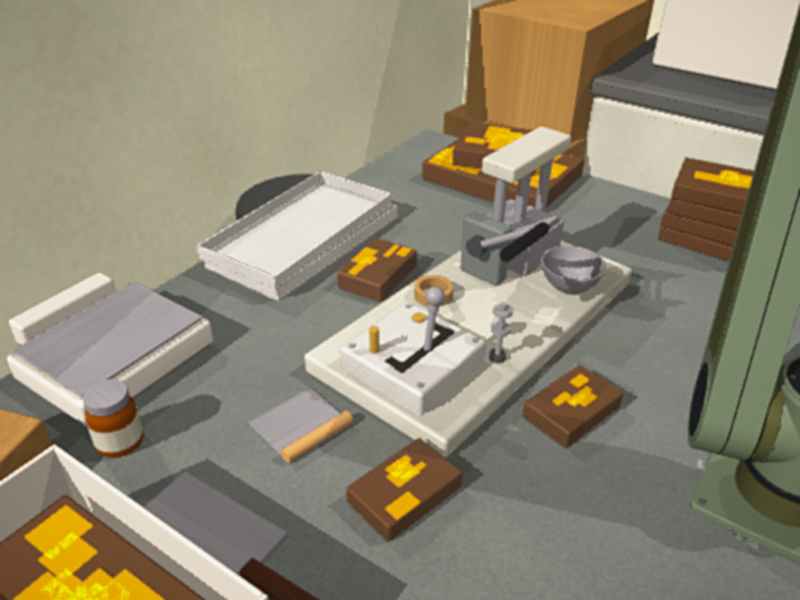

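View pics/top0.png

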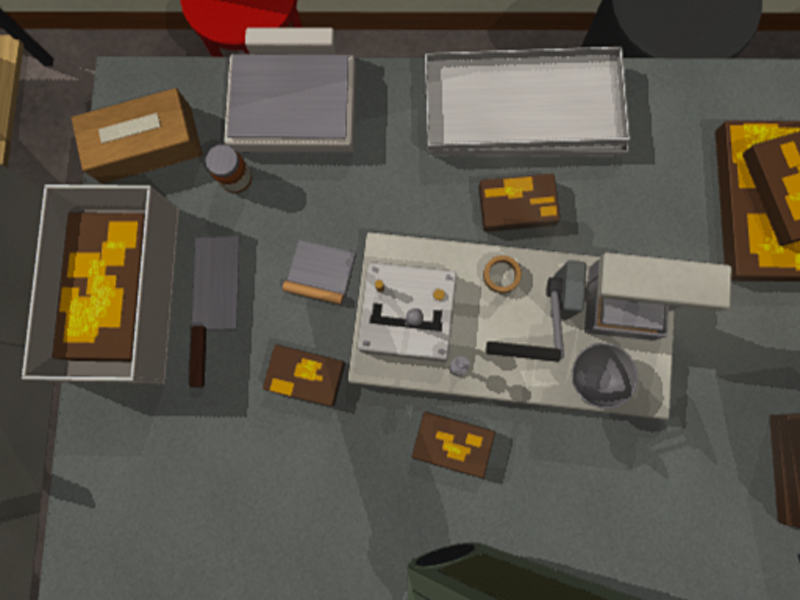

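The tall brass peg is at the left (+y) end: side (374,330), top (379,285), both at 800 px. The flat plug is at the other end: side (418,317), top (439,295). The bar's ends are at top (487,348) and (560,353). I'll fit the press pose to these known features.

```bash
cat > fit.py <<'E'
from h import *
from scipy.optimize import least_squares
T=[((-150,200,40),(350,382)),((150,200,40),(367,233)),((-150,-410,40),(668,418)),((80,15,85),(455,270)),((-90,15,85),(449,358)),((-90,185,85),(358,352)),((30,155,130),(379,283)),((30,45,91),(439,294)),((-71,-40,212),(487,348)),((-71,-160,212),(560,353))]
S=[((30,155,130),(374,328)),((30,45,91),(418,317)),((150,200,40),(307,356)),((-150,-410,40),(631,266)),((-150,200,40),(446,440))]
K=[("top",(414,317)),("side",(435,297))]
def W(p,v):
    c,s=np.cos(v[2]),np.sin(v[2]); return np.array([v[0]+c*p[0]-s*p[1],v[1]+s*p[0]+c*p[1],p[2]])
def knob(a): return (-30,100+120*np.sin(a),62+120*np.cos(a))
def res(v):
    o=[proj("top",W(p,v))*1.5625-u for p,u in T]+[proj("side",W(p,v))*1.5625-u for p,u in S]
    o+=[proj(n,W(knob(-v[3]) if 0 else knob(v[3]),v))*1.5625-u for n,u in K]
    return np.array(o).ravel()
if __name__=="__main__":
    r=least_squares(res,[550,0,0,0],loss="soft_l1",x_scale=[100,100,.1,.1]); v=r.x
    print(v,np.degrees(v[2])); print(np.round(res(v).reshape(-1,2),1).tolist())
    for k,p in dict(knob=knob(v[3]),knobL=knob(.5),peg=(30,155,130),plug=(30,45,91),bar0=(-71,-100,212),bar61=(-100,-100,120),hpiv=(60,-100,120)).items(): print(k,W(p,v).round(1))
    print("gauge top",tri(np.array([502,311])/1.5625,np.array([460,365])/1.5625))
    print("knob tri",tri(np.array([435,297])/1.5625,np.array([414,317])/1.5625))
E
python3 fit.py
```

```text
[ 5.55532920e+02  9.02306013e+00 -8.87360135e-02 -1.23532502e-01] -5.084199062040507
[[-2.3, 0.6], [-1.3, -2.1], [3.2, -1.3], [1.9, -0.5], [-0.5, 1.5], [-1.2, -2.0], [-0.4, 0.6], [-0.4, -0.6], [-0.3, -2.1], [0.3, 0.5], [1.8, -0.0], [1.6, -1.7], [-2.9, -2.1], [2.1, 0.4], [2.7, 1.4], [-0.6, -0.8], [0.5, -1.0]]
knob [533.2  96.6 181.1]
knobL [539.6 168.6 167.3]
peg [599.2 160.8 130. ]
plug [589.4  51.2  91. ]
bar0 [476.  -84.3 212. ]
bar61 [447.1 -81.7 120. ]
hpiv [606.4 -95.9 120. ]
gauge top (array([455.95426952,  14.91023604, 136.25332231]), np.float64(3.6463507104849198))
knob tri (array([533.16438761,  96.00224119, 178.67532603]), np.float64(2.094390519260732))
```

The fit is within about 3 px, the knob triangulates to the model position, and the tilt is -0.12 rad. The target is the left notch. I'll shut the fingers and approach from the right of the knob, high up.

```bash
python3 -m jog '0 0 2 0 0 2.4 0;0 0 4 0 0 4.6 0;0 0 6 1.2 2 4.6 0;0 0 8 2.4 4 4.6 0;0 0 10 3.6 6 4.6 0' 20
python3 -m jog '0 0 1.8 1.2 2 0 0;0 0 3.6 2.4 4 0 0;0 0 3.6 3.6 6 0 0;0 0 3.6 4.8 8 0 0;0 0 3.6 6 10 0 0'
python3 -m jog '0 0 0 1.2 2 0 0;0 0 0 2.4 4 0 0;0 0 0 3.6 6 0 0;0 0 0 4.8 7.86 0 0;0 0 0 4.8 7.86 0 0'
```

```text
time_s: 1.62
ee_pos: [258.8, -398.4, 329.1]
ee_rot: [180.0, 0.0, 67.3]
force: [0.7, -0.1, -0.4]
gripper_width: 44.0
time_s: 2.25
ee_pos: [408.9, -148.2, 329.3]
ee_rot: [179.9, 0.0, 85.0]
force: [0.9, 0.1, 0.1]
gripper_width: 0.4
time_s: 2.88
ee_pos: [529.5, 49.5, 328.0]
ee_rot: [-179.9, -0.0, 85.3]
force: [-0.3, -0.8, 0.7]
gripper_width: 0.3
```

```bash
python3 -m jog '0 0 0 0 0 -2.2 0;0 0 0 0 0 -4.4 0;0 0 0 0 0 -6 0;0 0 0 0 0 -6.4 0;0 0 0 0 0 -6.4 0'
python3 - <<'E'
from h import *
im=[]
for n in("side","top"):
    f=grab_frame(n); c=(f[120:270,190:340] if n=="side" else f[130:280,200:350]); im.append(cv2.resize(c[:,:,::-1],(400,400),interpolation=cv2.INTER_CUBIC))
cv2.imwrite("pics/a1.png",np.hstack(im))
E
```

```text
time_s: 3.5
ee_pos: [528.5, 46.1, 169.7]
ee_rot: [180.0, 0.0, 85.0]
force: [0.3, 0.3, 0.4]
gripper_width: 0.4
```

View pics/a1.png

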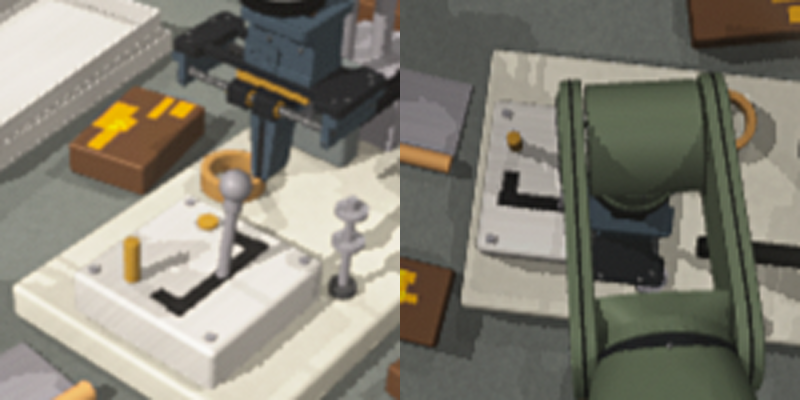

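The shut fingers stand right of the knob with a gap, and the knob is still upright. Next I push left along the press's y axis.

```bash
python3 -m jog '0 0 0 0.05 0.5 0 0;0 0 0 0.08 0.9 0 0;0 0 0 0.12 1.3 0 0;0 0 0 0.15 1.7 0 0;0 0 0 0.19 2.1 0 0'
python3 -m jog '0 0 0 0.03 0.3 0 0;0 0 0 0.05 0.6 0 0;0 0 0 0.08 0.9 0 0;0 0 0 0.1 1.1 0 0;0 0 0 0.12 1.3 0 0'
python3 -m jog '0 0 0 0.01 0.1 0 0;0 0 0 0.01 0.15 0 0;0 0 0 0.01 0.15 0 0'
python3 - <<'E'
from h import *
im=[]
for n in("side","top"):
    f=grab_frame(n); c=(f[120:270,190:340] if n=="side" else f[130:280,200:350]); im.append(cv2.resize(c[:,:,::-1],(400,400),interpolation=cv2.INTER_CUBIC))
cv2.imwrite("pics/a2.png",np.hstack(im))
E
```

```text
time_s: 4.22
ee_pos: [532.9, 100.0, 168.9]
ee_rot: [-180.0, -0.0, 85.0]
force: [0.6, -0.6, 0.3]
gripper_width: 0.6
time_s: 4.85
ee_pos: [535.9, 132.0, 169.0]
ee_rot: [180.0, -0.0, 85.0]
force: [0.0, 0.1, 0.3]
gripper_width: 0.4
time_s: 5.22
ee_pos: [536.2, 135.3, 169.0]
ee_rot: [180.0, 0.0, 85.0]
force: [-0.0, -0.4, -0.1]
gripper_width: 0.3
```

View pics/a2.png

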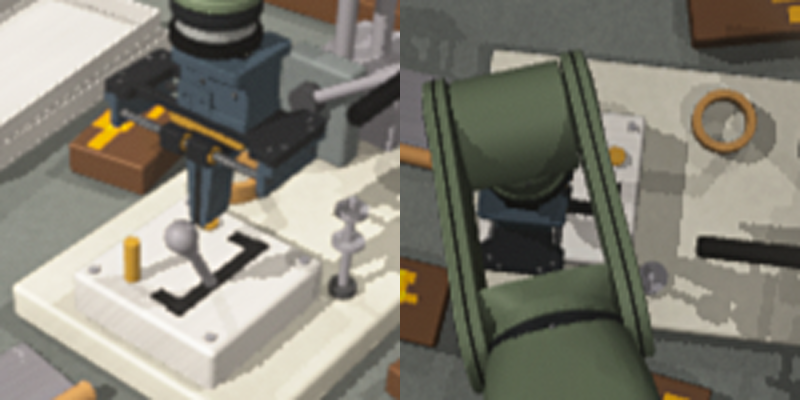

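The lever leans to the peg side with its knob at crop (181,238), and the handle is still up. I'll check the angle numerically.

Run:
```python
from fit import *
v=[555.53,9.02,-.0887]
for a in(.3,.4,.45,.5,.55): print(a,proj("side",W(knob(a),v)).round(1))
print("seen",190+181*.375,120+238*.375)
```

```text
0.3 [265.4 200.6]
0.4 [262.3 204.3]
0.45 [260.7 206.2]
0.5 [259.2 208.3]
0.55 [257.8 210.4]
seen 257.875 209.25
```

Seen position matches 0.5–0.52 rad, so the lever is home. Next I retreat and go above the bar with the jaws opening.

```bash
python3 -m jog '0 0 0 0 -0.4 0.5 0;0 0 0 0 -0.8 2.5 0;0 0 0 -0.3 -1.2 4.6 0;0 0 0 -0.9 -3 6 0;0 0 0 -1.5 -5.2 6 1'
python3 -m jog '0 0 0 -0.5 -1.8 0 1;0 0 0 -0.9 -3.58 0 1;0 0 0 -0.9 -3.58 0 1;0 0 0 -0.9 -3.58 0 1'
python3 - <<'E'
from h import *
im=[]
for n in("side","top"):
    f=grab_frame(n); c=(f[70:250,210:390] if n=="side" else f[120:300,210:390]); im.append(cv2.resize(c[:,:,::-1],(400,400),interpolation=cv2.INTER_CUBIC))
cv2.imwrite("pics/a3.png",np.hstack(im))
E
```

```text
time_s: 5.95
ee_pos: [499.7, 4.0, 323.3]
ee_rot: [179.5, -0.0, 85.1]
force: [1.4, 0.5, 0.3]
gripper_width: 8.1
time_s: 6.45
ee_pos: [476.1, -84.2, 319.6]
ee_rot: [179.9, -0.0, 85.0]
force: [-0.7, 0.6, -1.2]
gripper_width: 47.6
```

View pics/a3.png

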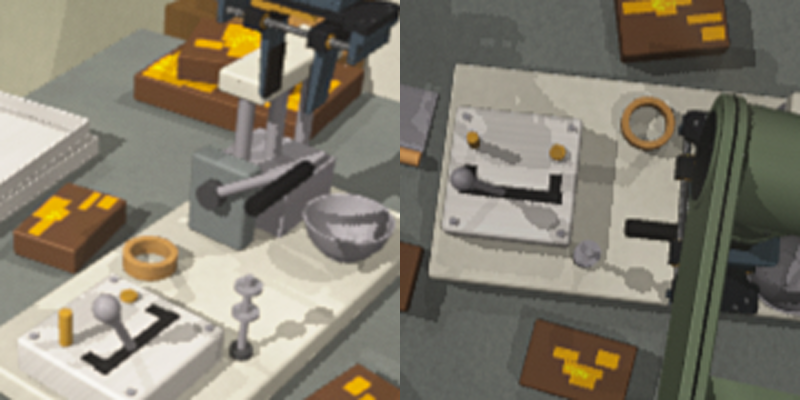

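The lever rests in the left notch beside the peg, and the handle is up. I finish opening, descend over the bar and grip.

```bash
python3 -m jog '0 0 0 0 0 0 1;0 0 0 0 0 -0.5 1;0 0 0 0 0 -1.5 1;0 0 0 0 0 -2.5 1;0 0 0 0 0 -2.5 1'
python3 -m jog '0 0 0 0 0 -1 1;0 0 0 0 0 -2 1;0 0 0 0 0 -2.5 1;0 0 0 0 0 -2.56 1;0 0 0 0 0 -2.56 1'
python3 -m jog '0 0 0 0 0 0 0;0 0 0 0 0 0 0;0 0 0 0 0 0 0;0 0 0 0 0 0 0;0 0 0 0 0 0 0' 40
python3 -m jog '0 0 0 0 0 0 0;0 0 0 0 0 0 0;0 0 0 0 0 0 0'
```

```text
time_s: 7.18
ee_pos: [474.7, -83.5, 254.2]
ee_rot: [-179.7, -0.0, 85.0]
force: [-0.3, -0.1, -0.0]
gripper_width: 91.0
time_s: 7.8
ee_pos: [476.9, -84.2, 193.4]
ee_rot: [179.9, 0.0, 85.0]
force: [0.4, 1.2, 0.7]
gripper_width: 91.2
time_s: 8.43
ee_pos: [476.2, -84.1, 192.5]
ee_rot: [180.0, 0.0, 85.0]
force: [0.1, -0.2, 0.1]
gripper_width: 44.0
time_s: 8.8
ee_pos: [475.1, -84.0, 192.4]
ee_rot: [-179.9, -0.0, 85.0]
force: [-3.5, 0.9, 2.5]
gripper_width: 21.3
```

The bar is gripped (21.3 mm opening). Now I pull it down along the arc.

```bash
python3 -m jog '0 0 0 -0.26 0.02 -0.4 0;0 0 0 -0.49 0.04 -0.82 0;0 0 0 -0.685 0.06 -1.26 0;0 0 0 -0.845 0.075 -1.71 0;0 0 0 -0.975 0.087 -2.18 0' 50
python3 -m jog '0 0 0 -0.095 0.008 -0.47 0;0 0 0 -0.155 0.013 -0.98 0;0 0 0 -0.175 0.015 -1.49 0;0 0 0 -0.175 0.015 -1.49 0;0 0 0 -0.175 0.015 -1.49 0'
python3 - <<'E'
from fit import *
v=[555.53,9.02,-.0887]
f=grab_frame("side"); cv2.imwrite("pics/a4.png",cv2.resize(f[90:270,210:390][:,:,::-1],(600,600),interpolation=cv2.INTER_CUBIC)); s=env.state()
print(s["ee_pos"],s["force"],s["gripper_width"])
for q in(0,.5,.61,.72):
    for y in(-40,-160): print(q,y,((proj("side",W((60-160*np.cos(.61-q),y,120+160*np.sin(.61-q)),v))-[210,90])*600/180).round())
E
```

```text
time_s: 9.43
ee_pos: [452.2, -81.8, 139.7]
ee_rot: [179.8, -0.0, 84.9]
force: [-5.7, 1.4, 14.2]
gripper_width: 20.9
time_s: 10.05
ee_pos: [446.5, -81.2, 101.7]
ee_rot: [-179.9, -0.0, 84.9]
force: [-6.1, 1.0, 12.5]
gripper_width: 20.9
[446.52554782 -81.21440413 101.72269792] [-6.58804851  1.23400429 11.10597921] 21.032470362540042
0 -40 [378. 244.]
0 -160 [462. 182.]
0.5 -40 [400. 340.]
0.5 -160 [480. 274.]
0.61 -40 [398. 359.]
0.61 -160 [478. 292.]
0.72 -40 [395. 377.]
0.72 -160 [474. 309.]
```

View pics/a4.png

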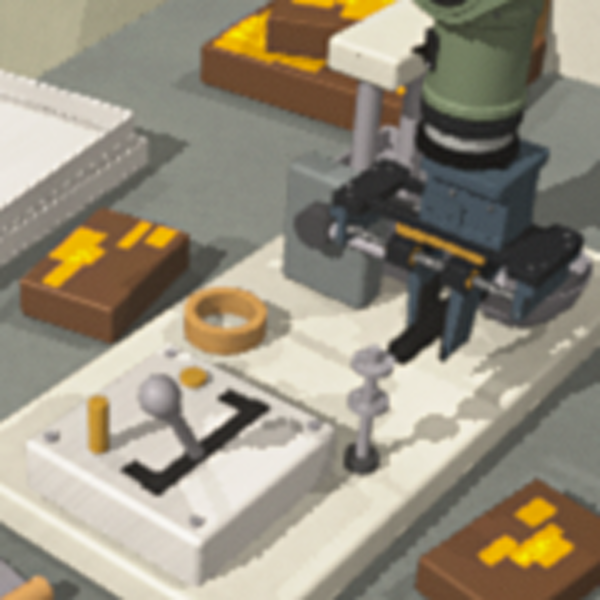

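The bar's left end shows at about (400,352), against (398,359) predicted for 0.61. The rings are at (375,362) and (370,402). I'll overlay predicted outlines to check more finely.

Run:
```python
from fit import *
v=[555.53,9.02,-.0887]
f=grab_frame("side"); S=12; x0,y0=305,172; c=cv2.resize(f[y0:y0+50,x0:x0+66][:,:,::-1],None,fx=S,fy=S,interpolation=cv2.INTER_NEAREST)
P2=lambda p:((proj("side",W(p,v))+.5-[x0,y0])*S).round().astype(int)
th=np.linspace(0,2*np.pi,40)
for q,col in((.5,(0,0,255)),(.61,(0,255,0)),(.72,(255,0,0))):
    bx,bz=60-160*np.cos(.61-q),120+160*np.sin(.61-q)
    cv2.polylines(c,[np.array([P2((bx+11*np.cos(t),-40,bz+11*np.sin(t))) for t in th])],True,col,1)
for z in(102,138): cv2.polylines(c,[np.array([P2((-100+16*np.cos(t),-10+16*np.sin(t),z)) for t in th])],True,(255,255,0),1)
cv2.imwrite("pics/a5.png",c)
```

```text
(no output)
```

View pics/a5.png

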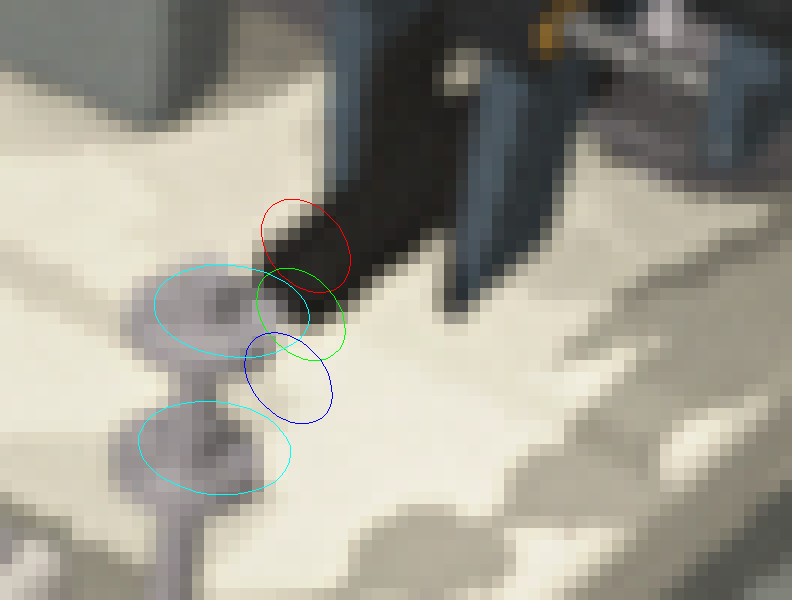

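The bar's left end and lower edge sit between the 0.50 and 0.61 outlines, at about 0.57. The force of about 11 N and the TCP height suggest about 0.60. I'll nudge it down 4 mm and re-measure the edge in the image.

```bash
python3 -m jog '0 0 0 0 0 -0.08 0;0 0 0 0 0 -0.16 0;0 0 0 0 0 -0.16 0;0 0 0 0 0 -0.16 0'
python3 - <<'E'
from fit import *
v=[555.53,9.02,-.0887]
f=np.mean([grab_frame("side").astype(float) for _ in range(4)],0).astype(np.uint8); cv2.imwrite("side_last.png",f)
S=12; x0,y0=305,172; c=cv2.resize(f[y0:y0+50,x0:x0+66][:,:,::-1],None,fx=S,fy=S,interpolation=cv2.INTER_NEAREST)
P2=lambda p:((proj("side",W(p,v))+.5-[x0,y0])*S).round().astype(int)
th=np.linspace(0,2*np.pi,60)
for q,col in((.5,(0,0,255)),(.61,(0,255,0)),(.72,(255,0,0))):
    bx,bz=60-160*np.cos(.61-q),120+160*np.sin(.61-q)
    pts=np.array([P2((bx+11*np.cos(t),y,bz+11*np.sin(t))) for t in th for y in(-40,-80)])
    cv2.polylines(c,[cv2.convexHull(pts.astype(np.int32))],True,col,1)
# gauge fit: ring height check
for z in(102,138): cv2.polylines(c,[np.array([P2((-100+16*np.cos(t),-2+16*np.sin(t),z)) for t in th])],True,(255,255,0),1)
cv2.imwrite("pics/a6.png",c); s=env.state(); print(s["ee_pos"],s["force"],s["gripper_width"],s["time_s"])
E
```

```text
time_s: 10.65
ee_pos: [446.4, -81.2, 98.0]
ee_rot: [-179.9, -0.0, 84.9]
force: [-8.4, 1.9, 15.2]
gripper_width: 20.9
[446.4401121  -81.20647513  98.08316   ] [-8.9403081   0.36202786 15.14906212] 20.99610785641238 10.85
```

View pics/a6.png

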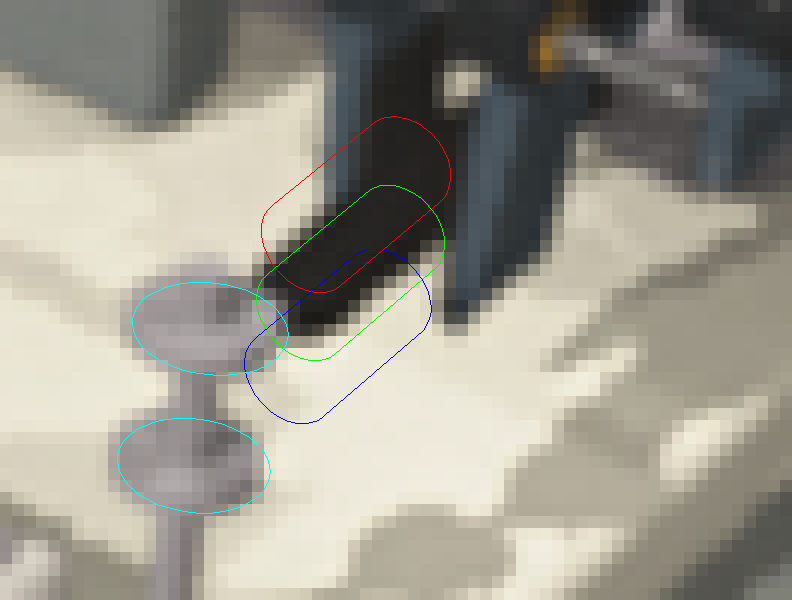

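The bar is still about a third of the way from the 0.61 outline towards 0.50, and the ring overlay fits. I'll measure the bar axis numerically, with the rest picture as a bias check.

```bash
cat > barq.py <<'E'
from fit import *
from scipy.ndimage import map_coordinates
v=[555.53,9.02,-.0887]
def pt(q,y): return proj("side",W((60-160*np.cos(.61-q),y,120+160*np.sin(.61-q)),v))
def est(f,q0,ys=(-43,-46,-49,-52,-55,-58,-61)):
    g=f.astype(float).max(2); out=[]
    for y in ys:
        d=pt(q0,-160)-pt(q0,-40); n=np.array([-d[1],d[0]])/np.linalg.norm(d)
        if n[1]<0:n=-n
        s=np.linspace(-11,11,221); c=pt(q0,y); p=c+np.outer(s,n); r=map_coordinates(g,[p[:,1],p[:,0]],order=1)
        dark=r<(r.min()+90)
        i=np.argmin(abs(s)+(~dark)*99); a=b=i
        while a>0 and dark[a-1]:a-=1
        while b<220 and dark[b+1]:b+=1
        dn=(pt(q0+.05,y)-pt(q0-.05,y))@n/.1
        out.append((round(s[a],1),round(s[b],1),round(q0+(s[a]+s[b])/2/dn,3),round(q0+(s[b]-3.75)/dn,3)))
    return out
E
python3 - <<'E'
from barq import *
r=11/np.linalg.norm
E
python3 - <<'E'
from barq import *
a=cv2.resize(cv2.imread("pics/side0.png"),(512,384),interpolation=cv2.INTER_AREA)
print("rest"); print(*est(a,0.0,(-45,-55,-65,-75,-90,-110)),sep="\n")
print("now"); print(*est(cv2.imread("side_last.png"),.58),sep="\n")
E
```

```text
rest
(np.float64(-9.8), np.float64(11.0), np.float64(0.01), np.float64(0.117))
(np.float64(-8.7), np.float64(11.0), np.float64(0.019), np.float64(0.117))
(np.float64(-7.7), np.float64(11.0), np.float64(0.027), np.float64(0.118))
(np.float64(-6.6), np.float64(11.0), np.float64(0.036), np.float64(0.119))
(np.float64(-5.3), np.float64(11.0), np.float64(0.047), np.float64(0.12))
(np.float64(-4.7), np.float64(11.0), np.float64(0.053), np.float64(0.121))
now
(np.float64(-4.0), np.float64(3.9), np.float64(0.579), np.float64(0.584))
(np.float64(-4.0), np.float64(3.9), np.float64(0.579), np.float64(0.584))
(np.float64(-4.0), np.float64(3.9), np.float64(0.579), np.float64(0.584))
(np.float64(-4.0), np.float64(3.8), np.float64(0.577), np.float64(0.581))
(np.float64(-4.1), np.float64(3.7), np.float64(0.574), np.float64(0.579))
(np.float64(-4.2), np.float64(3.6), np.float64(0.572), np.float64(0.576))
(np.float64(-4.3), np.float64(3.7), np.float64(0.572), np.float64(0.579))Traceback (most recent call last):
  File "<stdin>", line 2, in <module>
TypeError: unsupported operand type(s) for /: 'int' and 'numpy._ArrayFunctionDispatcher'
```

```bash
python3 -m jog '0 0 0 -0.04 0 -0.08 0;0 0 0 -0.06 0 -0.14 0;0 0 0 -0.06 0 -0.14 0;0 0 0 -0.06 0 -0.14 0'
python3 - <<'E'
from barq import *
import barq
f=np.mean([grab_frame("side").astype(float) for _ in range(4)],0).astype(np.uint8)
print("now",[e[2] for e in est(f,.6)])
a=cv2.resize(cv2.imread("pics/side0.png"),(512,384),interpolation=cv2.INTER_AREA).astype(float).max(2)
for y in(-60,-90):
    d=pt(0,-160)-pt(0,-40); n=np.array([-d[1],d[0]])/np.linalg.norm(d); n*=np.sign(n[1])
    s=np.arange(-8,8.5); p=pt(0,y)+np.outer(s,n); print("rest",map_coordinates(a,[p[:,1],p[:,0]],order=1).round().astype(int).tolist())
s=env.state(); print(s["ee_pos"],s["force"],s["gripper_width"],s["time_s"])
for n_ in ("side",):
    r=spotter.look_for("handle_bar",n_); print(r[:1])
E
```

```text
time_s: 11.35
ee_pos: [446.4, -81.2, 94.9]
ee_rot: [179.9, -0.1, 84.9]
force: [-5.9, 2.2, 12.9]
gripper_width: 21.2
now [np.float64(0.594), np.float64(0.596), np.float64(0.599), np.float64(0.599), np.float64(0.597), np.float64(0.593), np.float64(0.588)]
rest [114, 87, 71, 57, 43, 37, 38, 38, 36, 34, 34, 42, 65, 87, 89, 89, 88]
rest [173, 168, 145, 102, 52, 37, 36, 37, 36, 34, 31, 40, 70, 96, 102, 96, 92]
[446.43808671 -81.20416864  94.87425704] [-5.91406493  2.8309724  14.08633104] 20.932845473771682 11.55
[{'box': [299.1, 149.2, 59.4, 50.4], 'conf': 0.61}]
```

At rest the bar is centred within about 0.2 px, so the image estimate is unbiased and q is about 0.596. One last small nudge, then a hold to check that it stays.

```bash
python3 -m jog '0 0 0 0 0 -0.08 0;0 0 0 0 0 -0.08 0;0 0 0 0 0 -0.08 0;0 0 0 0 0 -0.08 0;0 0 0 0 0 -0.08 0'
python3 -m jog '0 0 0 0 0 0 0;0 0 0 0 0 0 0;0 0 0 0 0 0 0;0 0 0 0 0 0 0;0 0 0 0 0 0 0'
python3 - <<'E'
from barq import *
f=grab_frame("side"); q=[e[2] for e in est(f,.6)]; print("now",np.mean(q),q)
r=spotter.look_for("selector_knob","side"); print(r[:1])
cv2.imwrite("pics/a7.png",cv2.resize(f[90:270,210:390][:,:,::-1],(600,600),interpolation=cv2.INTER_CUBIC))
E
```

```text
time_s: 12.22
ee_pos: [446.4, -81.2, 92.9]
ee_rot: [179.9, -0.1, 84.9]
force: [-5.3, 1.8, 14.5]
gripper_width: 20.9
time_s: 12.85
ee_pos: [446.5, -81.2, 92.9]
ee_rot: [179.9, -0.1, 84.9]
force: [-4.7, 2.0, 12.7]
gripper_width: 21.1
now 0.6031428571428571 [np.float64(0.604), np.float64(0.601), np.float64(0.601), np.float64(0.603), np.float64(0.604), np.float64(0.606), np.float64(0.603)]
[{'box': [248.3, 203.7, 23.2, 24.0], 'conf': 0.7}]
```

View pics/a7.png

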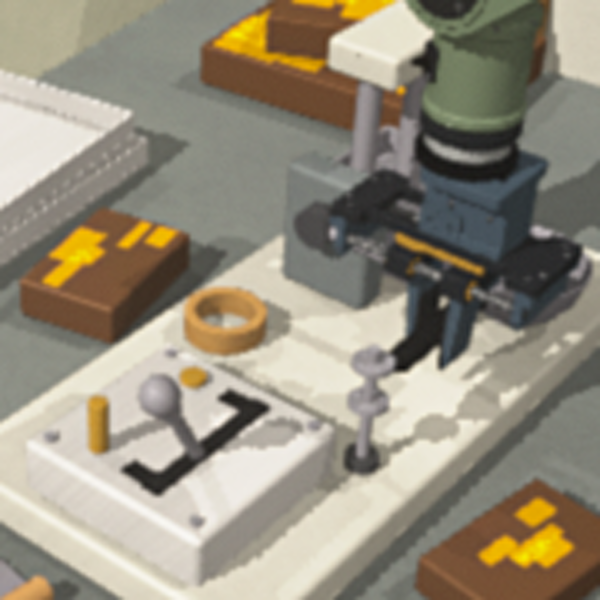

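The lever knob is in the left notch at (160,392). The bar is still gripped with its left end at (402,358), right at the predicted 0.61 spot, and the surroundings are unmoved. I'm handing in now.

```bash
python3 -c "
from workcell import env
print(env.job_done())"
```

```text
the job is handed in; nothing more can be done
None
```

The press is set as asked, and I handed the job in at about 13 s of the 42 s allowed; no verdict is reported.

- **Selector:** I pushed the lever with shut fingers into the left (+y) notch, beside the tall peg, while the handle stayed up. In the picture the knob matches 0.50–0.52 rad, which is home, and it was still there in the last picture.
- **Handle:** I gripped the grip bar from above at 50 N, brought it down along its arc, and was still holding it at hand-in. The last picture puts it at 0.603 rad (target 0.61, rings at 0.50 and 0.72). A reading of the same bar at rest showed the image measure to be nearly free of bias.
- **Disagreement:** The gripper's height would mean about 0.65 rad if the bar had not moved in the grip. The bar probably slid several millimetres up between the pads on the way down. I went by the image, and both readings lie between the rings. The bar was not seen to slip back during a hold of a bit over half a second.
- **Forces and surroundings:** The force readings stayed below about 18 N. In the pictures, the slabs, tape roll and bowl looked unmoved where they showed; the cleaver and scraper were not checked at the end, but the arm never went near them.

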